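Set the rotary table to the yellow mark and clamp it

TASK

Push the rotary table's lever round with the fingertips until the red pointer stands on the middle of the yellow dot on the scale, then, with the setting kept, push the orange clamp lever counter-clockwise round to its closed stop. Only push: leave the wooden workpiece standing on the table untouched, and leave the loose things on the bench where they are.

Things in the scene. Friction and masses are not known exactly. Their poses are not given: they have to be found in the camera images.
- turn_axis (a point): Point on the vertical turning axis of the rotary table, at the top face of its platter, 62 above the bench. The rotary table is bolted down: a round green cast base (230 across at the foot, 210 across from 18 to 42 high) whose top rim is an aluminium scale with dark ticks every 10 degrees; on it a steel platter, 148 across, from 44 to 62 high. The point's x axis is the base's own x axis.
- turntable (a joint): Rotation of the platter with its lever and pointer about the vertical axis, rad, counter-clockwise seen from above positive, stops at -1.15 and 1.15; at 0 the lever points along the base's x axis and the pointer along its -y axis. Moderate dry friction, turned by about 1.5 N at the lever's outer end; it stays where it is left.
- lever_knob (a point): Centre of the black ball knob (30 across) at the end of the platter's lever, 160 from the turning axis and 53 above the bench. The lever is a level steel rod, 12 thick, sticking straight out of the platter's side at that height; between the base (105 from the axis, 115 at the foot up to 18 high) and the knob (145 from the axis) the rod is free, with open bench under it.
- pointer_tip (a point): Tip of the small tapered red pointer on the platter, 93 from the turning axis, 48 above the bench, just above the scale. It turns with the platter, 90 degrees clockwise from the lever seen from above.
- yellow_dot: Yellow paint dot, 13 across, on the scale, 93 from the turning axis and 43 above the bench: the setting wanted. Origin at its centre. It lies on either side of the pointer's starting place, 0.2 to 1.05 rad away, and the blue dot on the other side.
- blue_dot: Blue paint dot of the same size on the scale: another setting, not wanted now.
- clamp (a joint): Rotation of the orange clamp lever about its own vertical pivot, rad, 0 as it starts (open), counter-clockwise seen from above positive, closed at its stop at 1.4. Dry friction, about 1.2 N at its end; it stays where it is left.
- clamp_pivot (a point): Point on the clamp lever's pivot axis, at the lever's mid height, 52 above the bench, on a round green post 32 across and 42 high that stands against the base; a steel hub 26 across sits on it from 43 to 59 high.
- clamp_tip (a point): Centre of the ball end (18 across) of the clamp lever, 60 from its pivot, 52 above the bench. The lever is a level orange rod 12 thick; open bench lies under it beyond the post.
- workpiece_center (a point): Centre of the loose wooden workpiece, 66 x 44 x 25 high, standing near the middle of the platter (its top is 87 above the bench). It rides round with the platter and is not to be touched.
- vice: Bystander: blue machine vice with steel jaws, 200 x 75 x 58, loose, origin under its centre.
- drill_case: Bystander: blue drill-bit case with raised lid, 90 x 150 x 85 high, loose, origin under its centre.
- oil_bottle: Bystander: yellow bottle with red cap, 52 across, 130 high, loose, origin at underside centre.
- screw_jar: Bystander: amber jar with steel cap, 64 across, 85 high, loose, origin at underside centre.
- steel_cup: Bystander: open steel cup, 76 across, 90 high, loose, origin at underside centre.
- screwdriver: Bystander: screwdriver with orange handle lying on the bench, its x axis along it.
- wrench: Bystander: steel wrench lying on the bench, its x axis along it.
Mind the look-alikes: they are no part of the job. Of the things shaped like the part that bears workpiece_center, the wooden one is meant.

How it is judged:
On the way, in this order (a step that is already met when the one before it is completed fails the run):
1. the red pointer rests on the yellow dot while the clamp lever is still open (horizontal distance between pointer_tip and yellow_dot below 0.005 m and velocity of joint turntable between -0.03 and 0.03 rad/s and value of joint clamp below 0.35 rad), for 0.3 s.
2. the clamp lever is at its closed stop with the pointer still on the yellow dot (horizontal distance between pointer_tip and yellow_dot below 0.005 m and velocity of joint turntable between -0.03 and 0.03 rad/s and value of joint clamp above 1.25 rad), for 0.2 s.
At the end, for the whole second after the job is handed in: The red pointer's tip is within 5 mm of the yellow dot's centre (seen from above) and at rest, the clamp lever is closed to more than 1.25 rad (stop at 1.4), and the workpiece still stands upright within 20 mm of the turning axis (all of step 2 and horizontal distance between workpiece_center and turn_axis below 0.02 m and z of workpiece_center in the frame of turn_axis between 0.008 and 0.018 m and angle between workpiece_center's own z axis and vertical below 0.1 rad); the robot touches nothing.
It fails at once if the workpiece is touched by the robot, lifted or shoved (contact force between any of the arm, the fingers and workpiece above 1 N or distance of workpiece_center from where it was at the start of the episode above 0.015 m).
It fails at once if a thing lying on the bench is moved by more than 15 mm or lifted (distance of any of vice, drill_case, oil_bottle, screw_jar, steel_cup, screwdriver, wrench from where it was at the start of the episode above 0.015 m).
It also fails if it takes over 59 s, if anything falls off the work surface, if the arm or the gripper's body presses on something with over 40 N, if the wrist force passes 120 N, or if a joint passes its speed limit or range.

ROBOT

A 6-joint arm with a two-finger parallel gripper is mounted at the origin on the work surface. World frame = base frame: x ahead of the robot, y to its left, z up, the work surface at z = 0. Lengths are in m, angles in rad, forces in N, time in s.
With the tool pointing down it reaches from about 0.25 to 0.775 m from the base axis. Payload 4 kg.
Tool frame: the origin (TCP) lies between the finger pads; the fingertips stand 14 mm ahead of it and the grasp point (between the pads) lies 5 mm behind it; z points along the fingers, y is the line along which they close (so a half turn about z gives the same grasp; the last joint's range is limited). The gripper opens to 94 mm and grips with 3 to 60 N. Pads are 16 mm wide; open, the fingers measure 119 mm over their backs; the gripper's body (75 mm by 177 mm) begins 78 mm behind the grasp point.
Start: joints at [1.004, 0.087, 1.371, -0, 1.684, -0.103], TCP at [0.246, 0.492, 0.22] pointing down, gripper open.
Joint ranges: [-3.1, 3.1], [-0.76, 2.03], [0.27, 2.55], [-1.08, 4.22], [0.17, 2.65], [-2.57, 2.57]. Speed limits (rad/s): [2.79, 2.79, 3.14, 3.14, 3.14, 3.14].

INTERFACE

Orientations are given as [roll, pitch, yaw] about the fixed x, y, z axes, in that order (R = Rz(yaw) Ry(pitch) Rx(roll)).
In Python, from bench import robot, snapshot gives the robot as it stands.
- The arm moves only by the tool carry_out, never from a script. Its argument "motion" is text: rows parted by semicolons, each of 4 numbers parted by spaces: the shift along the tool's x, y, z each as a share of 0.15 m, from -1 to 1, then the turn about the tool's z as a share of 180 degrees, from -1 to 1. A call has exactly 8 rows; each row is the pose to reach, as a shift and turn from the pose commanded when the call began, along the tool's axes at that moment, turning the shorter way round; what a row does not reach only later rows make up. A row lasts 1/10 s, in which the tool goes at most 50 mm and 8.59 degrees, less where a joint would pass 70% of its speed; a pose out of reach is approached as far as the arm can. A call with a number of a shift or a turn outside -1 to 1 is refused whole. A call with a gripper value outside its range is refused whole. "grip" is the opening, from -1 (shut) to 1 (fully open), set as the call begins (left out, the last holds). The fingers move at their own pace and stop on an object; the grip force is fixed at half the most. Time passes only in rows, so rows that repeat a pose let the fingers close, or fill a call up. It gives the time, the measured TCP pose, the force, the opening and the grip force at its end, in the units of the state.
- robot.get_obs(): the state, without advancing time (a new reading comes with each control period).
- snapshot(name): name is "scene" or "side" or "wrist"; returns a dict with "image" (480x640x3 uint8, red, green, blue), "fx", "fy", "cx", "cy" (pixels), "pose" (4x4, takes a point from camera to world coordinates); the wrist camera has in their place "hand_eye" (4x4, takes a point from camera to tool coordinates, whose origin is the TCP and whose axes are the flange's). Camera axes: x right, y up, looking along -z (the intrinsics and any distortion apply to the point x, -y, -z); pixel columns grow to the right and rows downward; lengths in m; the calibration is good to about 2 mm. The wrist camera is an equidistant fisheye: a pixel r from the principal point sees the ray r / f radians off the axis. A picture is of the moment at which its call begins: read the wrist's pose just before it. There is no depth.
- robot.close_job(): hands the job in; it is judged then, once.
The state is a dict: "time": time; "joint_positions": joint angles; "qvel": joint speeds; "joint_torque": joint torques, N m; "tool_pos": TCP position; "ee_rot": TCP orientation; "wrist_force": force on the tool from outside, world axes, zero at the start; "wrist_torque": the same for the moment, N m; "width": finger opening in m; "finger_force": force on a finger pad.
Only numpy, scipy, OpenCV 4.12 (cv2) and the standard library are available. Lean on these libraries where they do the work, as an engineer would, in place of code of your own. Each camera call takes 0.05 s, during which the arm holds its last target. There are 200 camera calls.

## Working session

There is one attempt and no reset: what is moved stays moved. The work goes in short steps, Python scripts to look and compute and a tool call to move; the robot and the scene stay as the last step left them, time stands still between calls to the robot, and variables do not carry over. Pictures are saved under pics/ and viewed, at most 10 in all, crops included, and the job is handed in when it is done.

Besides the shell and the picture viewer there is one more tool, called by a JSON object that holds its "fn" and its "kwargs". carry_out: Moves the arm, as the interface text tells. Shift numbers are shares of 0.15 m and turn numbers shares of 180 degrees, none past 1 either way. Its arguments: {"type":"object","properties":{"motion":{"type":"string"},"grip":{"type":"number"}},"required":["motion"]}

```bash
mkdir -p pics; ls; cat > h.py <<'E'
import numpy as np, cv2
from bench import robot, snapshot
from scipy.spatial.transform import Rotation as R
def ray(s,u,v,obs=None):
    if 'pose' in s:
        d=np.array([(u-s['cx'])/s['fx'],-(v-s['cy'])/s['fy'],-1]);T=np.array(s['pose'])
    else:
        a=(u-s['cx'])/s['fx'];b=(v-s['cy'])/s['fy'];r=np.hypot(a,b)+1e-12
        d=np.array([np.sin(r)*a/r,-np.sin(r)*b/r,-np.cos(r)])
        W=np.eye(4);W[:3,:3]=R.from_euler('xyz',obs['ee_rot']).as_matrix() if np.size(obs['ee_rot'])==3 else np.array(obs['ee_rot']).reshape(3,3);W[:3,3]=obs['tool_pos']
        T=W@np.array(s['hand_eye'])
    return T[:3,3],T[:3,:3]@d
def onz(s,u,v,z,obs=None):
    o,d=ray(s,u,v,obs);return o+d*(z-o[2])/d[2]
def save(n,s,crop=None,k=1):
    im=s['image'][:,:,::-1]
    if crop: im=im[crop[1]:crop[3],crop[0]:crop[2]]
    cv2.imwrite(n,cv2.resize(im,None,fx=k,fy=k))
E
python3 - <<'E'
from h import *
import pickle
o=robot.get_obs();print({k:np.round(v,3).tolist() for k,v in o.items()})
S={}
for n in("scene","side","wrist"):
    s=snapshot(n);S[n]=s;save(f"pics/{n}.png",s);print(n,{k:np.round(v,3).tolist() for k,v in s.items() if k!='image'})
pickle.dump((S,o),open('s0.pkl','wb'))
E
```

```text
pics
{'time': 0.0, 'joint_positions': [1.004, 0.088, 1.372, -0.0, 1.684, -0.103], 'qvel': [0.002, 0.0, -0.001, -0.0, -0.002, -0.0], 'joint_torque': [-0.001, -34.018, -30.243, 0.072, 0.033, -0.0], 'tool_pos': [0.246, 0.491, 0.218], 'ee_rot': [-3.139, -0.0, 2.678], 'wrist_force': [-0.384, 0.414, -0.153], 'wrist_torque': [0.037, -0.016, -0.011], 'finger_force': 0.0, 'width': 0.094}
scene {'fx': 458.441, 'fy': 458.441, 'cx': 325.061, 'cy': 241.165, 'pose': [[0.389, -0.608, 0.692, 1.434], [0.921, 0.256, -0.293, -0.364], [0.002, 0.751, 0.66, 0.936], [0.0, 0.0, 0.0, 1.0]]}
side {'fx': 583.117, 'fy': 583.117, 'cx': 329.002, 'cy': 238.475, 'pose': [[0.831, 0.38, -0.407, -0.029], [-0.557, 0.57, -0.604, -0.845], [0.002, 0.728, 0.685, 1.04], [0.0, 0.0, 0.0, 1.0]]}
wrist {'fx': 371.648, 'fy': 371.648, 'cx': 316.2, 'cy': 238.702, 'hand_eye': [[0.001, 0.974, 0.228, 0.067], [1.0, -0.001, -0.0, 0.001], [-0.0, 0.228, -0.974, -0.165], [0.0, 0.0, 0.0, 1.0]]}
```

View pics/scene.png

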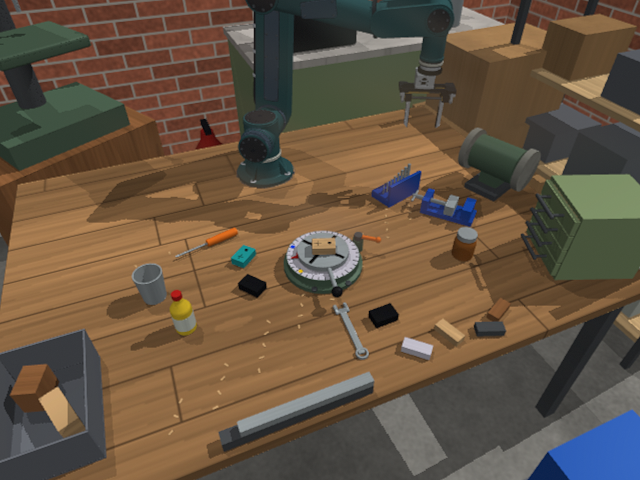

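View pics/side.png

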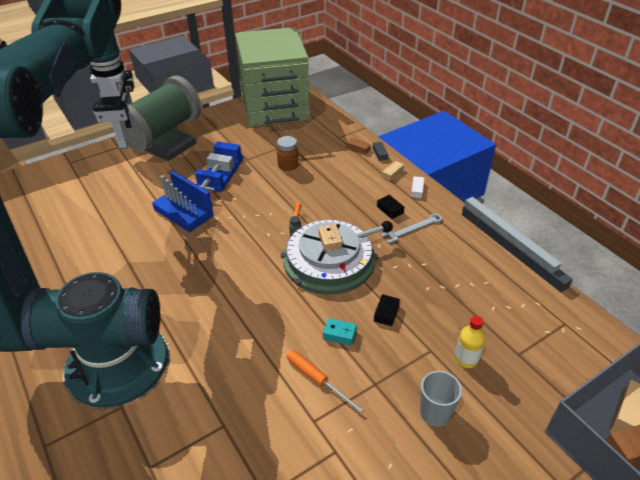

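View pics/wrist.png

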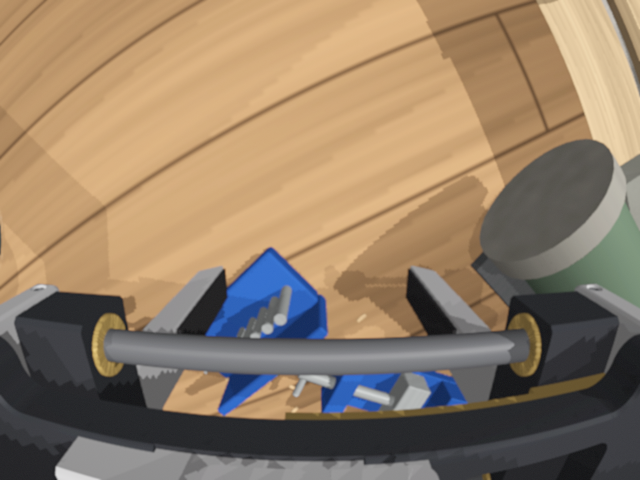

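Scene view: the rotary table is at (324,262), its knob at (337,292) and the clamp post at (358,240) with its orange tip at (378,239). Side view: knob (387,228), pointer (343,267), yellow dot (362,261), blue dot (324,275), clamp tip (298,206). The wrist view shows only the drill case and the vice.

Possible mix-ups:
- Pointer: red pointer (343,267) against the red bottle cap.
- Dots: yellow (362,261) against blue (324,275).
- Clamp lever: (298,206) against the orange screwdriver (305,367).
- Knob: (387,228) against the black blocks (390,206) and (387,310).
- Workpiece: wooden block on the platter (330,238) against the teal, black and wooden blocks on the bench.

I'll check these choices in one close crop.

```bash
python3 - <<'E'
from h import *
import pickle
S,o=pickle.load(open('s0.pkl','rb'))
a=S['side']['image'][190:300,265:415];b=S['scene']['image'][215:315,265:415]
im=np.vstack([cv2.resize(a,(600,440)[::1],interpolation=cv2.INTER_CUBIC)[:,:],])
b=cv2.resize(b,(600,400),interpolation=cv2.INTER_CUBIC)
out=cv2.resize(np.hstack([im[:400],b]),(800,267)) if 0 else im
cv2.imwrite('pics/crop.png',out[:,:,::-1])
s=S['side'];hsv=cv2.cvtColor(s['image'],cv2.COLOR_RGB2HSV)
def blob(lo,hi,box):
    m=cv2.inRange(hsv,lo,hi);k=np.zeros_like(m);k[box[1]:box[3],box[0]:box[2]]=m[box[1]:box[3],box[0]:box[2]]
    y,x=np.nonzero(k);return x.mean(),y.mean(),len(x),x.min(),x.max(),y.min(),y.max()
for n,lo,hi,box,z in [('yellow',(22,150,120),(35,255,255),(340,240,380,280),.043),('blue',(110,150,80),(130,255,255),(310,260,340,290),.043),
 ('red',(0,150,80),(8,255,255),(330,255,360,280),.048),('clamp',(5,180,120),(18,255,255),(285,195,310,225),.052),('knob',(0,0,0),(180,255,45),(376,216,398,240),.053)]:
    try:
        b=blob(lo,hi,box);print(n,np.round(b,1),onz(s,b[0],b[1],z).round(4))
    except Exception as e: print(n,e)
for n,u,v,z in [('knobside',387,228,.053)]: print(n,onz(s,u,v,z))
s=S['scene']
for n,u,v,z in [('knob',337,292,.053),('cliptip',378,239,.052),('post',358,240,.055),('work',324,244,.087)]: print(n,onz(s,u,v,z).round(4))
E
```

```text
yellow [362.4 260.9  11.  361.  364.  260.  262. ] [ 0.5862 -0.0763  0.043 ]
blue [323.5 274.5  12.  322.  325.  273.  276. ] [ 0.4842 -0.0618  0.043 ]
red [342.5 265.8  25.  340.  344.  263.  270. ] [ 0.5345 -0.067   0.048 ]
clamp [297.  208.6  58.  294.  300.  203.  215. ] [0.5519 0.1662 0.052 ]
knob [387.6 224.9  91.  382.  396.  216.  231. ] [ 0.7089 -0.0163  0.053 ]
knobside [ 0.70040483 -0.02460603  0.053     ]
knob [ 0.7042 -0.0202  0.053 ]
cliptip [0.5585 0.1766 0.052 ]
post [0.5428 0.1188 0.055 ]
work [0.5537 0.0065 0.087 ]
```

View pics/crop.png

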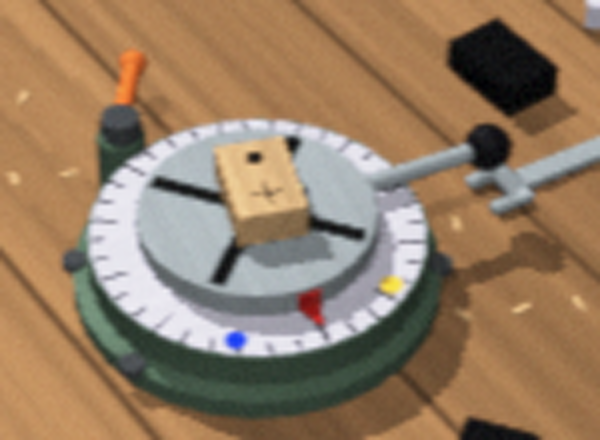

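The crop confirms the choices. The pointer tip is at about (344,270), and the yellow dot (362,261) is counter-clockwise of it. The knob, wooden block and orange clamp lever are where I took them to be. Next I fit the axis.

```bash
python3 - <<'E'
from h import *
import pickle
from scipy.optimize import least_squares
S,o=pickle.load(open('s0.pkl','rb'))
s=S['side']
ye=onz(s,362.4,260.9,.043)[:2];bl=onz(s,323.5,274.5,.043)[:2];pt=onz(s,344.7,270.5,.048)[:2]
kn=(onz(s,387,227,.053)[:2]+onz(S['scene'],337,292,.053)[:2])/2
def f(p):
    c=p[:2];u=np.array([np.cos(p[2]),np.sin(p[2])]);w=np.array([u[1],-u[0]])
    return np.r_[np.hypot(*(ye-c))-.093,np.hypot(*(bl-c))-.093,c+.093*w-pt,c+.16*u-kn]
r=least_squares(f,[.548,.005,-.1]);c=r.x[:2];print(r.x,r.fun.round(4))
A=lambda p:np.arctan2(*(p-c)[::-1])
print('yel',A(ye),'blue',A(bl),'lever target',A(ye)+np.pi/2)
for n,u,v in [('case',155,208),('case',190,228),('case',212,214),('case',178,175),('vice',200,188),('vice',222,188),('vice',242,160)]: print(n,onz(s,u,v,0 if n=='case' else .02)[:2].round(3))
for u,v,z in [(295.5,217,.059),(298.5,204.5,.052)]: print('clamp',onz(s,u,v,z)[:2].round(4))
for u,v in [(385,240),(440,218)]: print('wrench',onz(s,u,v,.005)[:2].round(3))
# next: radius .128 at lever angle
a=r.x[2];p=c+.128*np.array([np.cos(a),np.sin(a)]);M=R.from_euler('xyz',o['ee_rot']).as_matrix()
print(p,(M.T@(np.r_[p,.16]-o['tool_pos'])/.15).round(3),'turn',(a+np.pi-o['ee_rot'][2])/np.pi)
E
```

```text
[ 0.54632712  0.00805383 -0.18126989] [ 0.0003  0.0005 -0.0005 -0.0008  0.0003  0.0001]
yel -1.1281067033646957 blue -2.2980374483134742 lever target 0.4426896234302009
case [0.259 0.438]
case [0.305 0.309]
case [0.378 0.328]
case [0.371 0.543]
vice [0.391 0.426]
vice [0.442 0.392]
vice [0.551 0.48 ]
clamp [0.5273 0.1331]
clamp [0.5639 0.1784]
wrench [ 0.703 -0.018]
wrench [ 0.879 -0.032]
[ 0.67222991 -0.01502186] [-4.053 -1.747  0.392] turn 0.08993909743478906
```

{"fn": "carry_out", "kwargs": {"motion": "-.33 -.15 0 0;-.66 -.29 0 0;-1 -.44 0 0;-1 -.44 0 0;-1 -.44 0 0;-1 -.44 0 0;-1 -.44 0 0;-1 -.44 0 0", "grip": -0.4}}

```text
time: 0.95
tool_pos: [0.3497, 0.3669, 0.2194]
ee_rot: [3.142, -0.0, 2.68]
wrist_force: [-0.7, -0.1, 0.2]
width: 0.0336
finger_force: 0.0
```

{"fn": "carry_out", "kwargs": {"motion": "-.33 -.15 0 0;-.66 -.29 0 0;-1 -.44 0 0;-1 -.44 0 0;-1 -.44 0 0;-1 -.44 0 0;-1 -.44 0 0;-1 -.44 0 0"}}

```text
time: 1.75
tool_pos: [0.4544, 0.2411, 0.2197]
ee_rot: [3.141, -0.0, 2.68]
wrist_force: [0.4, 0.5, 0.2]
width: 0.0284
finger_force: 0.0
```

{"fn": "carry_out", "kwargs": {"motion": "-.33 -.15 0 0;-.66 -.29 0 0;-1 -.44 0 0;-1 -.44 0 0;-1 -.44 0 0;-1 -.44 0 0;-1 -.44 0 0;-1 -.44 0 0"}}

```text
time: 2.55
tool_pos: [0.5591, 0.1151, 0.2199]
ee_rot: [3.141, 0.0, 2.68]
wrist_force: [-0.3, 0.2, -0.5]
width: 0.0281
finger_force: 0.0
```

{"fn": "carry_out", "kwargs": {"motion": "-.33 -.14 0 -.04;-.66 -.28 0 -.09;-1 -.43 0 -.09;-1 -.43 0 -.09;-1 -.43 0 -.09;-1 -.43 0 -.09;-1 -.43 0 -.09;-1 -.43 0 -.09"}}

```text
time: 3.35
tool_pos: [0.6646, -0.0095, 0.2203]
ee_rot: [3.141, 0.001, 2.963]
wrist_force: [0.2, -0.2, 0.5]
width: 0.0283
finger_force: 0.0
```

```bash
python3 - <<'E'
from h import *
import pickle
o=robot.get_obs();s=snapshot('wrist');print(o['time'],o['tool_pos'],o['ee_rot'],o['width']);save('pics/w1.png',s);pickle.dump((s,o),open('w1.pkl','wb'))
E
```

```text
3.35 [ 0.66455426 -0.0094523   0.22033344] [3.14113401e+00 7.44712570e-04 2.96280135e+00] 0.028295080876666268
```

View pics/w1.png

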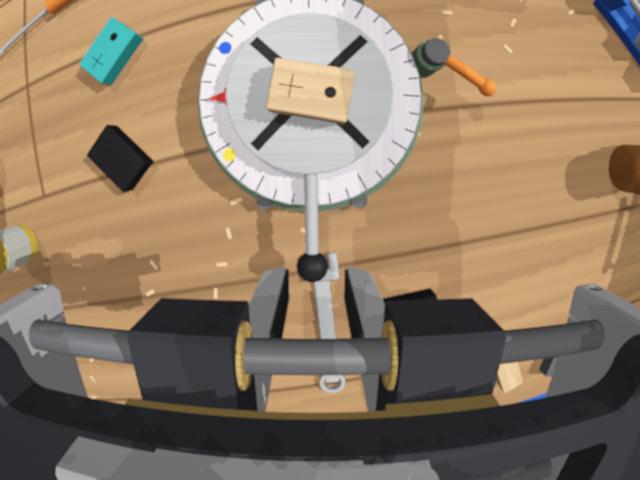

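The wrist view is clear: knob (312,267), pointer tip (211,97), yellow dot (229,155), blue dot (225,48), clamp hub (436,50), clamp tip (488,87). I'll refit from it.

```bash
cat >> h.py <<'E'
from scipy.optimize import least_squares
def cen(hsv,lo,hi,box):
    m=cv2.inRange(hsv,lo,hi);k=np.zeros_like(m);b=box;k[b[1]:b[3],b[0]:b[2]]=m[b[1]:b[3],b[0]:b[2]]
    y,x=np.nonzero(k);return x,y
E
python3 - <<'E'
from h import *
import pickle
s,o=pickle.load(open('w1.pkl','rb'));hsv=cv2.cvtColor(s['image'],cv2.COLOR_RGB2HSV)
P={}
for n,lo,hi,b,z in [('ye',(22,140,120),(35,255,255),(215,140,245,170),.043),('bl',(105,140,80),(130,255,255),(210,35,240,62),.043),('red',(0,150,80),(8,255,255),(200,85,235,110),.048),('rect',(172,150,80),(180,255,255),(200,85,235,110),.048),('kn',(0,0,0),(180,255,60),(296,250,330,284),.053),('cl',(3,150,100),(18,255,255),(440,50,500,100),.052)]:
    x,y=cen(hsv,lo,hi,b)
    if len(x)==0: print(n,'none');continue
    u,v=x.mean(),y.mean()
    if n=='red': i=x<=x.min()+1;u,v=x.min(),y[i].mean()
    if n=='cl': i=x>x.max()-12;u,v=x[i].mean(),y[i].mean()
    P[n]=onz(s,u,v,z,o)[:2];print(n,len(x),round(u,1),round(v,1),P[n].round(4))
P['hub']=onz(s,438,50,.059,o)[:2];print('hub',P['hub'].round(4),P['cl']-P['hub'],np.hypot(*(P['cl']-P['hub'])))
def f(p):
    c=p[:2];u=np.array([np.cos(p[2]),np.sin(p[2])]);w=np.array([u[1],-u[0]])
    return np.r_[np.hypot(*(P['ye']-c))-.093,np.hypot(*(P['bl']-c))-.093,c+.093*w-P['red'],c+.16*u-P['kn']]
r=least_squares(f,[.548,.005,-.1]);c=r.x[:2];print(r.x,r.fun.round(4))
t=np.arctan2(*(P['ye']-c)[::-1])+np.pi/2;print('target',t)
M=R.from_euler('xyz',o['ee_rot']).as_matrix()
p=c+.126*np.array([np.cos(r.x[2]),np.sin(r.x[2])])
print(p,M.T@(np.r_[p,.054]-o['tool_pos'])/.15)
E
```

```text
ye 101 229.1 154.3 [ 0.5851 -0.0759]
bl 89 224.6 47.6 [ 0.4826 -0.0623]
red 69 212 97.7 [ 0.5295 -0.0809]
rect none
kn 562 311.4 267.1 [ 0.7025 -0.0193]
cl 683 488.9 86.9 [0.5594 0.1784]
hub [0.5216 0.13  ] [0.03779619 0.04844602] 0.0614456575598793
[ 0.54492798  0.00871066 -0.17472923] [ 0.0007  0.0015 -0.0007 -0.0019  0.      0.0002]
target 0.44297778467930904
[ 0.66900946 -0.01319337] [-0.03283745 -0.01976941  1.10890544]
```

{"fn": "carry_out", "kwargs": {"motion": "-.03 -.02 0 0;-.03 -.02 .3 0;-.03 -.02 .6 0;-.03 -.02 .8 0;-.03 -.02 .8 0;-.03 -.02 .8 0;-.03 -.02 .8 0;-.03 -.02 .8 0"}}

```text
time: 4.2
tool_pos: [0.6709, -0.0152, 0.103]
ee_rot: [3.141, 0.006, 2.961]
wrist_force: [-0.6, 0.8, -0.5]
width: 0.0281
finger_force: 0.0
```

```bash
python3 - <<'E'
from h import *
import pickle
o=robot.get_obs();s=snapshot('wrist');print(o['time'],o['tool_pos'],o['ee_rot'],o['width']);save('pics/w2.png',s);pickle.dump((s,o),open('w2.pkl','wb'))
E
```

```text
4.2 [ 0.67094421 -0.01520502  0.10296732] [3.14108811 0.00579662 2.96054296] 0.028113971295792264
```

View pics/w2.png

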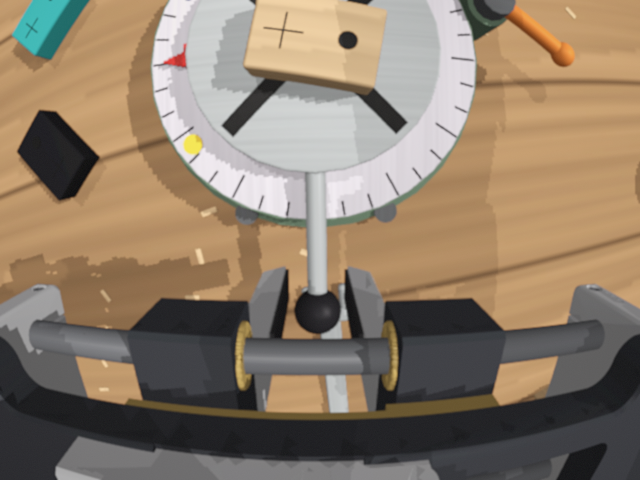

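The lever is centred between the fingers (rod at x=317, fingers at 270 and 362). Now I lower the fingers around it, then sweep along the arc.

{"fn": "carry_out", "kwargs": {"motion": "0 0 .1 0;0 0 .2 0;0 0 .33 0;0 0 .33 0;0 0 .33 0;0 0 .33 0;0 0 .33 0;0 0 .33 0"}}

```text
time: 5.05
tool_pos: [0.6698, -0.0151, 0.0511]
ee_rot: [3.141, 0.002, 2.961]
wrist_force: [0.2, 0.1, 0.5]
width: 0.0282
finger_force: 0.0
```

{"fn": "carry_out", "kwargs": {"motion": ".003 .068 0 -.025;.011 .136 0 -.051;.024 .203 0 -.076;.043 .268 0 -.102;.067 .332 0 -.127;.096 .394 0 -.153;.126 .446 0 -.175;.126 .446 0 -.175"}}

```text
time: 5.85
tool_pos: [0.6626, 0.0551, 0.0507]
ee_rot: [3.141, 0.001, -2.772]
wrist_force: [0.0, -0.0, 0.4]
width: 0.028
finger_force: 0.0
```

```bash
cat > m.py <<'E'
from h import *
import sys
o=robot.get_obs();s=snapshot('wrist');save(sys.argv[1],s)
print(o['time'],np.round(o['tool_pos'],4),np.round(o['ee_rot'],4),np.round(o['wrist_force'],1))
hsv=cv2.cvtColor(s['image'],cv2.COLOR_RGB2HSV)
c=np.array([.5449,.0087])
W=np.concatenate
for n,lo,hi,z in [('ye',(22,140,120),(35,255,255),.043),('red',(0,150,80),(8,255,255),.048)]:
    m=cv2.inRange(hsv,lo,hi);N,L,st,ce=cv2.connectedComponentsWithStats(m)
    for i in range(1,N):
        if st[i][4]<15: continue
        p=onz(s,*ce[i],z,o)[:2]; d=p-c
        if not .06<np.hypot(*d)<.11: continue
        # moment-based axis angle for the pointer
        y,x=np.nonzero(L==i);q=np.array([onz(s,a,b,z,o)[:2] for a,b in zip(x,y)])-c
        far=q[np.argsort(-np.hypot(*q.T))[:4]].mean(0)
        print(n,st[i][4],ce[i].round(1),'r',np.hypot(*d).round(4),'ang',np.arctan2(d[1],d[0]).round(4),'far r',np.hypot(*far).round(4),'ang',np.arctan2(far[1],far[0]).round(4))
E
python3 m.py pics/w3.png
```

```text
5.85 [0.6626 0.0551 0.0507] [ 3.1415e+00  1.0000e-03 -2.7718e+00] [ 0.  -0.   0.4]
ye 346 [127.4  56.3] r 0.0935 ang -1.1278 far r 0.0992 ang -1.1182
red 194 [137.7  32.4] r 0.0854 ang -1.2424 far r 0.0927 ang -1.2457
```

View pics/w3.png

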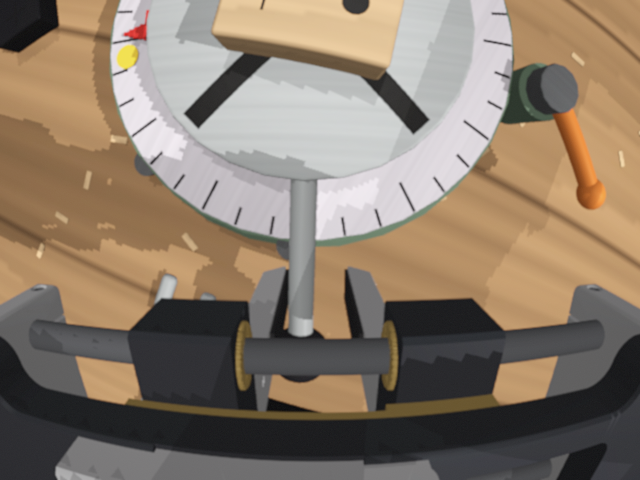

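The pointer (tip near 124,33) is about 0.116 rad short of the yellow dot (127,56). The left finger is pushing on the rod.

{"fn": "carry_out", "kwargs": {"motion": "0 .017 0 -.006;.001 .034 0 -.013;.002 .05 0 -.019;.003 .067 0 -.025;.004 .08 0 -.03;.005 .087 0 -.033;.005 .093 0 -.035;.005 .093 0 -.035"}}

```text
time: 6.7
tool_pos: [0.6568, 0.0671, 0.05]
ee_rot: [3.141, 0.0, -2.663]
wrist_force: [0.2, -1.7, 1.0]
width: 0.0283
finger_force: 0.5
```

```bash
python3 m.py pics/w4.png
```

```text
6.7 [0.6568 0.0671 0.05  ] [ 3.1414e+00  2.0000e-04 -2.6626e+00] [ 0.2 -1.7  1. ]
ye 234 [127.1  40.7] r 0.0942 ang -1.1112 far r 0.0995 ang -1.1376
red 191 [138.7  30.1] r 0.0853 ang -1.146 far r 0.0929 ang -1.1485
```

{"fn": "carry_out", "kwargs": {"motion": "0 .004 0 -.002;0 .008 0 -.003;0 .012 0 -.005;0 .017 0 -.006;0 .017 0 -.006;0 .017 0 -.006;0 .017 0 -.006;0 .017 0 -.006"}}

```text
time: 7.55
tool_pos: [0.6556, 0.0693, 0.0499]
ee_rot: [3.141, -0.0, -2.644]
wrist_force: [0.4, 0.3, 0.4]
width: 0.0276
finger_force: 0.4
```

```bash
python3 m.py pics/w5.png; python3 - <<'E'
import cv2
i=cv2.imread('pics/w5.png');cv2.imwrite('pics/w5c.png',cv2.resize(i[0:110,80:230],None,fx=4,fy=4,interpolation=cv2.INTER_CUBIC))
E
```

```text
7.55 [0.6556 0.0693 0.0499] [ 3.1413 -0.     -2.644 ] [0.4 0.3 0.4]
ye 219 [126.6  36.6] r 0.0946 ang -1.118 far r 0.0995 ang -1.1365
red 181 [138.1  30.3] r 0.0854 ang -1.1271 far r 0.0927 ang -1.1301
```

View pics/w5c.png

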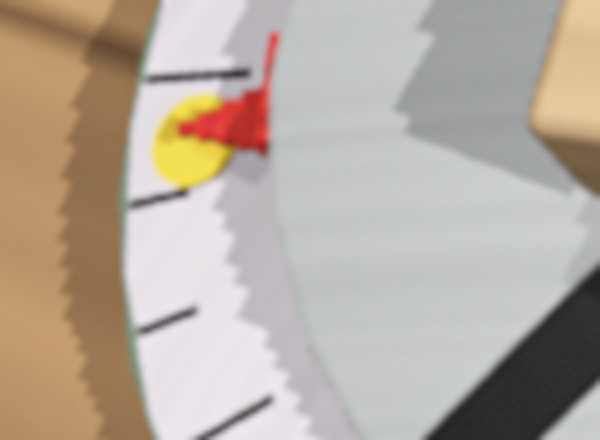

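The pointer tip (crop 183,128) sits over the yellow dot (centre about 195,142). After allowing for parallax from its 5 mm greater height, they match to about 1 mm. I'll back off and lift clear.

{"fn": "carry_out", "kwargs": {"motion": "0 -.02 0 0;0 -.03 0 0;0 -.03 -.2 0;0 -.03 -.5 0;0 -.03 -.8 .04;0 -.03 -.9 .08;0 -.03 -.9 .12;0 -.03 -.9 .16"}}

```text
time: 8.4
tool_pos: [0.6583, 0.0653, 0.1864]
ee_rot: [3.141, 0.002, 3.131]
wrist_force: [-0.7, -0.8, 0.0]
width: 0.0281
finger_force: 0.0
```

{"fn": "carry_out", "kwargs": {"motion": "0 0 0 .04;0 0 0 .08;0 0 0 .13;0 0 0 .17;0 0 0 .22;0 0 0 .26;0 0 0 .31;0 0 0 .35"}}

```text
time: 9.2
tool_pos: [0.6577, 0.0653, 0.1847]
ee_rot: [-3.141, -0.001, 2.031]
wrist_force: [-0.0, 0.2, -0.9]
width: 0.0283
finger_force: 0.0
```

{"fn": "carry_out", "kwargs": {"motion": "0 0 0 .04;0 0 0 .08;0 0 0 .13;0 0 0 .17;0 0 0 .22;0 0 0 .26;0 0 0 .31;0 0 0 .36"}}

```text
time: 10.0
tool_pos: [0.6577, 0.0653, 0.1847]
ee_rot: [-3.141, 0.0, 0.914]
wrist_force: [0.5, 0.4, -0.8]
width: 0.028
finger_force: 0.0
```

```bash
python3 - <<'E'
from h import *
o=robot.get_obs();M=R.from_euler('xyz',o['ee_rot']).as_matrix();print(o['time'],o['tool_pos'],o['ee_rot'],o['joint_positions'])
p=np.array([.5216,.13])+.048*np.array([np.cos(.908),np.sin(.908)])
print(p,M.T@(np.r_[p,.16]-o['tool_pos'])/.15,'turn',-(.908-o['ee_rot'][2])/np.pi)
E
```

```text
10.0 [0.65769187 0.06528081 0.18472417] [-3.14083425e+00  6.23203719e-05  9.13990087e-01] [1.29749283e-02 3.44652403e-01 1.13311660e+00 4.23829643e-04
 1.66445689e+00 6.69820697e-01]
[0.55113553 0.16783718] [ 0.10772251 -0.97992053  0.16556434] turn 0.0019067037617577407
```

{"fn": "carry_out", "kwargs": {"motion": ".04 -.33 0 0;.08 -.66 0 0;.11 -.98 0 0;.11 -.98 .1 0;.11 -.98 .17 0;.11 -.98 .17 0;.11 -.98 .17 0;.11 -.98 .17 0"}}

```text
time: 10.8
tool_pos: [0.5519, 0.1665, 0.1596]
ee_rot: [3.141, -0.0, 0.918]
wrist_force: [-0.2, 0.2, 0.7]
width: 0.0281
finger_force: 0.0
```

```bash
python3 m.py pics/w6.png
```

```text
10.8 [0.5519 0.1665 0.1596] [ 3.1414e+00 -2.0000e-04  9.1840e-01] [-0.2  0.2  0.7]
```

View pics/w6.png

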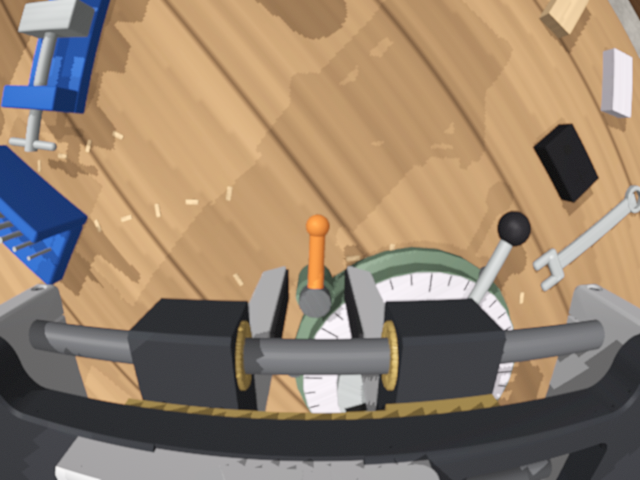

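The clamp lever is centred between the fingers, with its tip at (317,226) and hub at (315,298).

```bash
python3 - <<'E'
from h import *
o=robot.get_obs();s=snapshot('wrist')
t=onz(s,317,226,.052,o)[:2];h=onz(s,315,299,.059,o)[:2];d=t-h;print(t,h,np.hypot(*d),np.arctan2(d[1],d[0]))
M=R.from_euler('xyz',o['ee_rot']).as_matrix();p=t-.012*d/np.hypot(*d);print(M.T@(np.r_[p,.052]-o['tool_pos'])/.15)
E
```

```text
[0.55915404 0.17687632] [0.52409111 0.13343325] 0.055827499819830574 0.8917405686276108
[ 0.00358898 -0.00519002  0.71848261]
```

{"fn": "carry_out", "kwargs": {"motion": "0 0 .2 0;0 0 .4 0;0 0 .6 0;0 0 .72 0;0 0 .72 0;0 0 .72 0;0 0 .72 0;0 0 .72 0"}}

```text
time: 11.7
tool_pos: [0.5522, 0.1676, 0.0535]
ee_rot: [3.139, -0.003, 0.92]
wrist_force: [1.4, 0.3, -0.6]
width: 0.0289
finger_force: 0.0
```

{"fn": "carry_out", "kwargs": {"motion": "-.002 -.032 0 -.032;-.006 -.064 0 -.064;-.014 -.095 0 -.095;-.025 -.125 0 -.127;-.039 -.153 0 -.159;-.056 -.181 0 -.191;-.075 -.206 0 -.223;-.086 -.218 0 -.239"}}

```text
time: 12.5
tool_pos: [0.5182, 0.1775, 0.0532]
ee_rot: [3.137, -0.001, 1.674]
wrist_force: [2.0, 0.6, 1.1]
width: 0.0282
finger_force: 0.6
```

{"fn": "carry_out", "kwargs": {"motion": "-.002 -.032 0 -.032;-.006 -.064 0 -.064;-.014 -.095 0 -.095;-.025 -.125 0 -.127;-.039 -.153 0 -.159;-.056 -.181 0 -.191;-.07 -.2 0 -.215;-.07 -.2 0 -.215"}}

```text
time: 13.3
tool_pos: [0.489, 0.1638, 0.053]
ee_rot: [3.139, 0.001, 2.346]
wrist_force: [-0.2, -0.9, 0.3]
width: 0.0281
finger_force: 0.1
```

```bash
python3 - <<'E'
from h import *
o=robot.get_obs();print(o['time'],o['tool_pos'],o['ee_rot'],o['wrist_force'])
for n in('wrist','side'):
    s=snapshot(n);hsv=cv2.cvtColor(s['image'],cv2.COLOR_RGB2HSV)
    m=cv2.inRange(hsv,(3,150,100),(18,255,255));N,L,st,ce=cv2.connectedComponentsWithStats(m)
    for i in range(1,N):
        if st[i][4]>25:
            p=onz(s,*ce[i],.052,o)[:2];d=p-[.5225,.131]
            if np.hypot(*d)<.08: print(n,st[i],p,np.hypot(*d),np.arctan2(d[1],d[0])-.905)
E
```

```text
13.3 [0.48904708 0.16375739 0.05299544] [3.13879680e+00 1.41063984e-03 2.34612722e+00] [-0.22927029 -0.85541478  0.33454444]
wrist [ 308  251   40   88 2336] [0.49170423 0.16905948] 0.04895817725361457 1.3460907397467337
side [279 215  12   7  57] [0.50505502 0.15224819] 0.027492050683421695 1.3532176908576903
```

{"fn": "carry_out", "kwargs": {"motion": "0 -.01 0 -.01;-.001 -.02 0 -.02;-.001 -.03 0 -.03;-.002 -.04 0 -.038;-.003 -.05 0 -.048;-.003 -.05 0 -.048;-.003 -.05 0 -.048;-.003 -.05 0 -.048"}}

```text
time: 14.2
tool_pos: [0.4873, 0.1605, 0.0528]
ee_rot: [3.131, 0.004, 2.496]
wrist_force: [9.5, 7.3, -4.8]
width: 0.028
finger_force: 5.2
```

Force rises to 12 N, so the lever is at its stop. I'll back off and lift away.

{"fn": "carry_out", "kwargs": {"motion": "0 .03 0 0;0 .06 0 .02;0 .06 0 .02;0 .06 -.2 .02;0 .06 -.5 .02;0 .06 -.8 .02;0 .06 -1 .02;0 .06 -1 .02"}}

```text
time: 15.0
tool_pos: [0.491, 0.1655, 0.2075]
ee_rot: [3.133, 0.007, 2.435]
wrist_force: [-0.8, 0.2, 0.0]
width: 0.0281
finger_force: 0.0
```

{"fn": "carry_out", "kwargs": {"motion": "0 -.3 0 0;0 -.6 0 0;0 -.9 0 0;0 -.9 0 0;0 -.9 0 0;0 -.9 0 0;0 -.9 0 0;0 -.9 0 0"}}

```text
time: 15.8
tool_pos: [0.4013, 0.0632, 0.2011]
ee_rot: [-3.141, -0.001, 2.436]
wrist_force: [-0.1, 0.9, -0.7]
width: 0.0282
finger_force: 0.0
```

```bash
python3 - <<'E'
from h import *
o=robot.get_obs();print(o['time'],o['tool_pos'],o['ee_rot'],o['wrist_force'])
s=snapshot('side');w=snapshot('wrist')
a=cv2.resize(s['image'][190:300,265:415],(400,293),interpolation=cv2.INTER_CUBIC);b=cv2.resize(w['image'],(400,300))[:293]
cv2.imwrite('pics/end.png',np.hstack([a,b])[:,:,::-1])
E
python3 m.py pics/w9.png
```

```text
15.8 [0.40129966 0.06315217 0.2011331 ] [-3.14115504e+00 -7.97624140e-04  2.43576889e+00] [-0.06266817  0.92877394 -0.65359228]
15.9 [0.4012 0.063  0.2012] [-3.1412e+00 -6.0000e-04  2.4355e+00] [ 0.3 -0.2  0.2]
```

View pics/end.png

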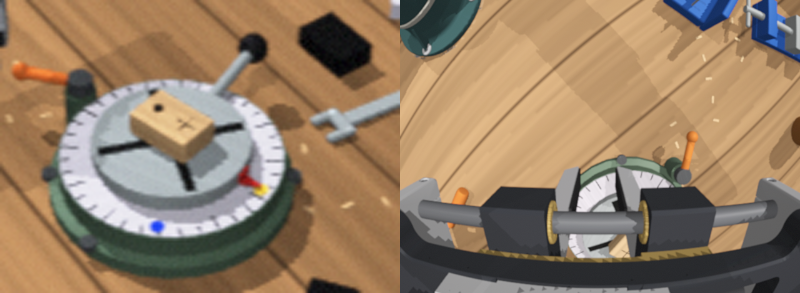

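The final view shows the pointer on the yellow dot (260,188), the clamp swung closed (20,68), the workpiece upright on the platter, and the arm clear.

```bash
python3 -c "
from bench import robot
print(robot.close_job())"
```

```text
the job is handed in; nothing more can be done
None
```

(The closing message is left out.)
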